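Re-rack the cleaned engine valves in order

ROBOT

A 6-joint arm with a two-finger parallel gripper is mounted at the origin on the work surface. World frame = base frame: x ahead of the robot, y to its left, z up, the work surface at z = 0. Lengths are in mm, angles in rad, forces in N, time in s.
With the tool pointing down it reaches from about 300 to 775 mm from the base axis. Payload 14.6 kg.
Tool frame: the origin (TCP) lies at the very end of the fingers, on their centre line; the grasp point (between the pads) lies 19 mm behind it; z points along the fingers, y is the line along which they close (so a half turn about z gives the same grasp; the last joint's range is limited). The gripper opens to 94 mm and grips with 3 to 60 N. Pads are 16 mm wide; open, the fingers measure 119 mm over their backs; the gripper's body (75 mm by 177 mm) begins 78 mm behind the grasp point.
Start: joints at [1.275, 0.3, 1.521, -0, 1.321, -0.067], TCP at [124.743, 535.657, 182.346] pointing down, gripper open.
Joint ranges: [-3.03, 3.03], [-0.79, 2.21], [0.23, 2.52], [-1.04, 4.18], [0, 3.07], [-2.55, 2.55]. Speed limits (rad/s): [2.22, 2.22, 2.57, 3.14, 3.14, 3.14].

INTERFACE

Orientations are given as [roll, pitch, yaw] about the fixed x, y, z axes, in that order (R = Rz(yaw) Ry(pitch) Rx(roll)).
In Python, from cell import manip, camera, get_calibration gives the robot as it stands. The module is installed in compiled form; this text tells all that it offers.
- The arm moves only by the tool jog_arm, never from a script. Its argument "plan" is one flat list of numbers, 6 for each row, row after row: the shift along the world's x, y, z in m, then the turn, a rotation vector about the world's x, y, z in degrees. A call has 1 to 20 rows; each row is the pose to reach, as a shift and turn from the pose commanded when the call began; what a row does not reach only later rows make up. A row lasts 1/10 s, in which the tool goes at most 50 mm and 8.59 degrees, less where a joint would pass 70% of its speed; a pose out of reach is approached as far as the arm can. A call with a gripper value outside its range is refused whole. "claw" is the finger opening in m, from 0 to 0.094, set as the call begins (left out, the last holds). The fingers move at their own pace and stop on an object; "force" is the grip in N (left out, the last holds). Time passes only in rows, so rows that repeat a pose let the fingers close. It gives the time, the measured TCP pose, the force, the opening and the grip force at its end, in the units of the state.
- manip.read_state(): the state, without advancing time (a new reading comes with each control period).
- camera(name): name is "scene" or "top" or "wrist"; returns (picture, depth): 420x560x3 uint8, red, green, blue; 420x560 float32, mm along the optical axis (not along the pixel's ray), 0 where there is no reading.
- get_calibration(name): a dict with "fx", "fy", "cx", "cy" (pixels), "origin" and "attitude" of the camera in the world. Camera axes: x right, y down, z forward; pixel columns grow to the right and rows downward; lengths in mm; the calibration is good to about 2 mm. A picture is of the moment at which its call begins: read the wrist's pose just before it. get_calibration takes no time and is no camera call; for the wrist camera it gives the pose at the moment of the call.
- manip.sign_off(): hands the job in; it is judged then, once.
The state is a dict: "clock": time; "joints": joint angles; "qd": joint speeds; "effort": joint torques, N m; "eef_pos": TCP position; "eef_rot": TCP orientation; "wrist_force": force on the tool from outside, world axes, zero at the start; "moment": the same for the moment, N m; "finger_gap": finger opening in mm; "finger_force": force on a finger pad.
Only numpy, scipy, OpenCV 4.12 (cv2) and the standard library are available. Lean on these libraries where they do the work, as an engineer would, in place of code of your own. Each camera call takes 0.05 s, during which the arm holds its last target. There are 200 camera calls.

TASK

Each cleaned valve fits only its own seat in the engine, so keep their order: move all four from the steel wash rack to the blue build rack, the valve nearest the wash rack's red end into the cup nearest the build rack's red end, and so on along the row. Leave each standing straight on its head, flat inside its cup; set them down gently and do not drop any or knock any over.

Things in the scene. Friction and masses are not known exactly. Their poses are not given: they have to be found in the camera images.
- valve_1_mid (a point): Engine valve 1: bright steel inlet valve, head 44 mm across, yellow paint on the head's back and stem tip. Starts first (next to the red end) in the wash rack, standing on its flat head, stem straight up. 128 mm tall, 150 g; stem 9 mm thick from 30 mm above the underside to the tip. This point: on its axis, 64 mm above the underside, 64 mm below the tip; z up the stem.
- valve_2_mid (a point): Engine valve 2: bright steel inlet valve, head 44 mm across, green paint on the head's back and stem tip. Starts second from the red end in the wash rack, standing on its flat head, stem straight up. 128 mm tall, 150 g; stem 9 mm thick from 30 mm above the underside to the tip. This point: on its axis, 64 mm above the underside, 64 mm below the tip; z up the stem.
- valve_3_mid (a point): Engine valve 3: dark brown-grey exhaust valve, head 40 mm across, blue paint on the head's back and stem tip. Starts third from the red end in the wash rack, standing on its flat head, stem straight up. 128 mm tall, 150 g; stem 9 mm thick from 30 mm above the underside to the tip. This point: on its axis, 64 mm above the underside, 64 mm below the tip; z up the stem.
- valve_4_mid (a point): Engine valve 4: dark brown-grey exhaust valve, head 40 mm across, white paint on the head's back and stem tip. Starts fourth from the red end (farthest from it) in the wash rack, standing on its flat head, stem straight up. 128 mm tall, 150 g; stem 9 mm thick from 30 mm above the underside to the tip. This point: on its axis, 64 mm above the underside, 64 mm below the tip; z up the stem.
- cup_1: White plastic cup 1, first (next to the red end) in the blue build rack; empty at the start. Round, 66 mm outside and 60 mm inside diameter, 9 mm high; its flat inner floor lies 3 mm above the origin and its rim 9 mm above the origin. Origin: centre of its underside, 12 mm above the table; z up.
- cup_2: White plastic cup 2, second from the red end in the blue build rack; empty at the start. Round, 66 mm outside and 60 mm inside diameter, 9 mm high; its flat inner floor lies 3 mm above the origin and its rim 9 mm above the origin. Origin: centre of its underside, 12 mm above the table; z up.
- cup_3: White plastic cup 3, third from the red end in the blue build rack; empty at the start. Round, 66 mm outside and 60 mm inside diameter, 9 mm high; its flat inner floor lies 3 mm above the origin and its rim 9 mm above the origin. Origin: centre of its underside, 12 mm above the table; z up.
- cup_4: White plastic cup 4, fourth from the red end (farthest from it) in the blue build rack; empty at the start. Round, 66 mm outside and 60 mm inside diameter, 9 mm high; its flat inner floor lies 3 mm above the origin and its rim 9 mm above the origin. Origin: centre of its underside, 12 mm above the table; z up.
- wash_rack: The bare steel wash rack with four aluminium cups (60 mm inside, floor 15 and rim 21 mm above the table) holding the valves. Fixed bar 80 by 300 mm, cups in a row, centres 68 mm apart; one end block red, the other the bar's colour (24 mm high). Origin: centre of its underside, on the table; +y runs along the row to the red end. May point any way.
- build_rack: The blue build rack that carries the four white cups. Fixed bar 80 by 300 mm, cups in a row, centres 68 mm apart; one end block red, the other the bar's colour (24 mm high). Origin: centre of its underside, on the table; +y runs along the row to the red end. May point any way.

How it is judged:
By the outcome, as a careful person would: the job done as asked, in the order asked, and still so for the second after the job is handed in, with the robot touching nothing.
It also fails if it takes over 115 s, if anything falls off the work surface, if the arm or the gripper's body presses on something with over 40 N, if the wrist force passes 120 N, or if a joint passes its speed limit or range.

## Working session

There is one attempt and no reset: what is moved stays moved. The work goes in short steps, Python scripts to look and compute and a tool call to move; the robot and the scene stay as the last step left them, time stands still between calls to the robot, and variables do not carry over. Pictures are saved under pics/ and viewed, at most 14 in all, crops included, and the job is handed in when it is done.

Besides the shell and the picture viewer there is one more tool, called after "Call:" as name(argument=value, ...) on one line, values as JSON. jog_arm: Moves the arm, as the interface text tells. Its arguments: {"type":"object","properties":{"plan":{"type":"array"},"claw":{"type":"number"},"force":{"type":"number"}},"required":["plan"]}

```bash
mkdir -p pics; cat > h.py <<'E'
import numpy as np, cv2
from cell import manip, camera, get_calibration
def snap(n,tag):
    c=get_calibration(n); p,d=camera(n)
    cv2.imwrite(f'pics/{tag}.png',p[:,:,::-1]); np.savez(f'{tag}.npz',p=p,d=d,**{k:np.array(c[k]) for k in c}); return c,p,d
def rot(a):
    a=np.array(a,float)
    if a.shape==(3,3): return a
    from scipy.spatial.transform import Rotation as R
    return R.from_euler('xyz',a).as_matrix() if a.size==3 else R.from_quat(a).as_matrix()
def cloud(c,d):
    v,u=np.mgrid[:d.shape[0],:d.shape[1]]
    P=np.stack([(u-c['cx'])/c['fx']*d,(v-c['cy'])/c['fy']*d,d],-1)
    return P@rot(c['attitude']).T+np.array(c['origin'])
E
python3 - <<'E'
from h import *
for n in('top','scene'):
    c,p,d=snap(n,n+'0'); print(c)
print(manip.read_state())
E
```

```text
{'fx': 379.4744071136978, 'fy': 379.4744071136978, 'cx': 274.92337732612657, 'cy': 212.32303683061903, 'origin': array([397.76179873,  -8.85245817, 824.09001714]), 'attitude': array([-2.99032605, -0.0031008 , -1.56446752])}
{'fx': 527.0780086438473, 'fy': 527.0780086438473, 'cx': 279.5617359020832, 'cy': 217.80851421386853, 'origin': array([1026.58206064, -523.80234576, 1176.7315221 ]), 'attitude': array([-2.55712168,  0.01317341,  0.77036415])}
{'clock': 0.1, 'joints': array([ 1.27537407e+00,  3.00397695e-01,  1.52146949e+00,  1.05782186e-05,
        1.32067248e+00, -6.65744413e-02]), 'qd': array([ 0.00159068, -0.00164922, -0.00335485, -0.00075168, -0.00113651,
       -0.00041295]), 'effort': array([ 5.06848610e-04, -5.32636929e+01, -3.53284371e+01,  7.09029450e-02,
        2.34229368e-02, -1.01724484e-04]), 'eef_pos': array([124.68987579, 535.4440354 , 181.87380465]), 'eef_rot': array([-3.14064842e+00, -7.32238287e-05,  2.91274218e+00]), 'wrist_force': array([-0.12643854, -0.43099046, -0.25061235]), 'moment': array([ 0.00598664, -0.0084439 ,  0.01210712]), 'finger_force': 0.0, 'finger_gap': 94.32663962833722}
```

View pics/top0.png

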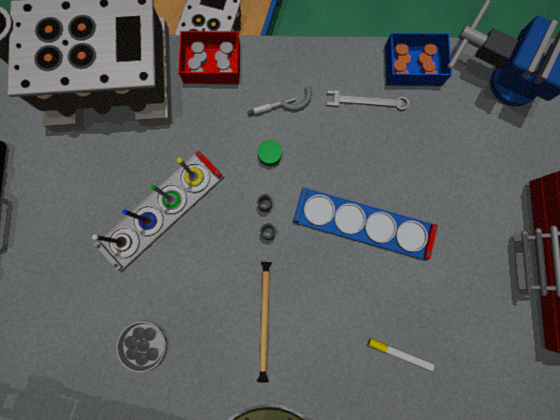

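View pics/scene0.png

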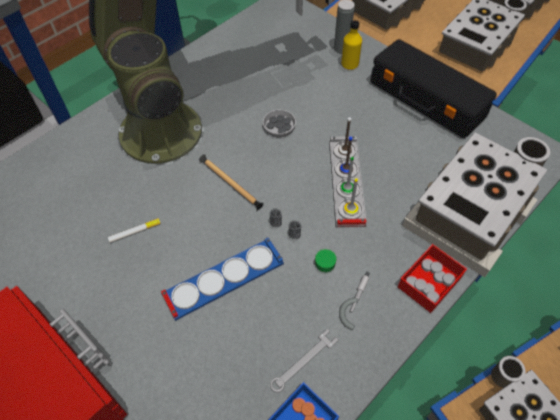

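The top view shows the wash rack with its red end at (210,165). Valve tips are yellow (181,161), green (154,188), blue (125,212) and white (96,237). The build rack's red end is at (433,240), with cups 1 to 4 at (411,236), (381,227), (349,219) and (319,210). In the scene view the build rack's red end is at (168,303), and the valve tips sit near (355,182) yellow to (348,121) white.

```bash
python3 - <<'E'
from h import *
Z={n:np.load(n+'0.npz') for n in('top','scene')}
def blobs(n,mask,lo,hi):
    z=Z[n]; k,l,s,ce=cv2.connectedComponentsWithStats(mask.astype(np.uint8),connectivity=8)
    W=cloud(z,z['d']); 
    return [(ce[i].round(1),s[i][4],np.median(W[(l==i)&(z['d']>0)],0).round(1)) for i in range(1,k) if lo<=s[i][4]<=hi]
def crop(n,x0,y0,x1,y1):
    m=np.zeros(Z[n]['d'].shape,bool); m[y0:y1,x0:x1]=1; return m
cups={}
for n,b,lo,hi in(('top',(290,180,445,265),400,1500),('scene',(155,235,290,320),300,1500)):
    p=Z[n]['p'].astype(int); m=(p.min(2)>(130))&(p.max(2)-p.min(2)<40)&crop(n,*b)
    cups[n]=blobs(n,m,lo,hi)
    print(n); [print(*x) for x in cups[n]]
def ray(n,uv):
    z=Z[n]; r=rot(z['attitude'])@np.array([(uv[0]-z['cx'])/z['fx'],(uv[1]-z['cy'])/z['fy'],1]); return z['origin'],r/np.linalg.norm(r)
def tri(a,b):
    (o1,r1),(o2,r2)=ray('top',a),ray('scene',b)
    s=np.linalg.lstsq(np.stack([r1,-r2],1),o2-o1,rcond=None)[0]; A=o1+s[0]*r1;B=o2+s[1]*r2
    return ((A+B)/2).round(1),np.linalg.norm(A-B).round(1)
print('tri cups')
T=sorted(cups['top'],key=lambda x:x[0][0]);S=sorted(cups['scene'],key=lambda x:-x[0][0])
for a,b in zip(T,S): print(tri(a[0],b[0]))
# high points (stems) in both depth images
for n,b in(('top',(85,145,225,275)),('scene',(325,110,370,230))):
    z=Z[n];W=cloud(z,z['d']); m=(W[...,2]>50)&(W[...,2]<160)&crop(n,*b)&(z['d']>0)
    print(n,'stems'); k,l,s,ce=cv2.connectedComponentsWithStats(m.astype(np.uint8),connectivity=8)
    for i in range(1,k):
        if s[i][4]>4:
            Q=W[l==i]; print(s[i],Q[:,2].max().round(1),np.median(Q,0).round(1),Q[Q[:,2]>Q[:,2].max()-25].mean(0).round(1))
for n,b in(('top',(85,145,225,275)),('scene',(325,110,370,230))):
    print(n); p=cv2.resize(cv2.imread(f'pics/{n}0.png')[b[1]:b[3],b[0]:b[2]],None,fx=4.,fy=4.,interpolation=cv2.INTER_CUBIC);cv2.imwrite(f'pics/{n}c.png',p)
a=cv2.imread('pics/topc.png');b=cv2.imread('pics/scenec.png');c=np.zeros((max(a.shape[0],b.shape[0]),a.shape[1]+b.shape[1],3),np.uint8);c[:a.shape[0],:a.shape[1]]=a;c[:b.shape[0],a.shape[1]:]=b;cv2.imwrite('pics/both.png',c);print(c.shape)
E
```

```text
top
[318.5 209.9] 656 [ 526.9 -105.4   14.6]
[349.  218.5] 655 [ 508.1 -170.3   14.5]
[379.8 227.1] 656 [ 490.8 -235.9   14.7]
[410.7 235.9] 652 [ 472.  -301.    14.6]
scene
tri cups
top stems
[177 158  15  17  93] 143.9 [596.2 166.2 110.3] [597.7 167.2 136.4]
[150 185  19  14  97] 143.6 [545.7 212.2 109.2] [547.  213.5 135.5]
[122 209  22  12 108] 144.0 [500.3 261.1 109.3] [500.9 262.5 135.6]
[ 92 235  26   9 120] 144.3 [454.4 311.2 110.4] [454.6 312.9 135.1]
scene stems
[344 117  10  66 266] 148.4 [501.5 260.9 104.7] [503.1 260.  137.6]
[351 178   7  25  87] 149.1 [599.4 165.1 108.7] [598.8 166.4 138.5]
top
scene
(520, 740, 3)
```

View pics/both.png

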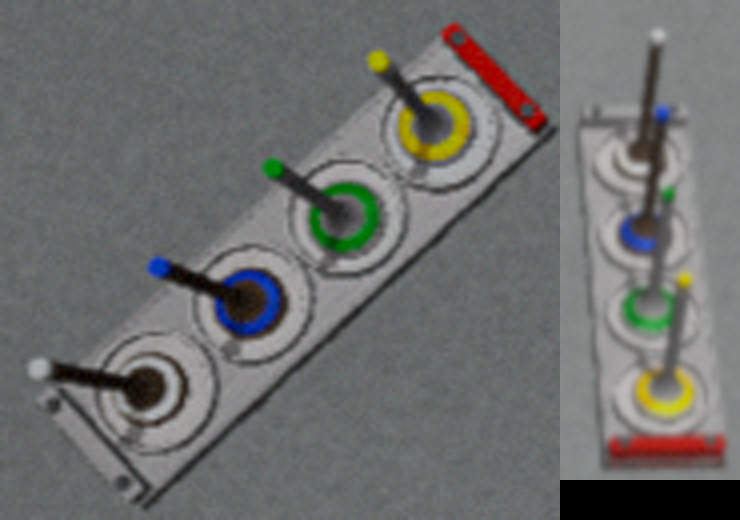

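Both crops together: the top crop has the tips at yellow (378,61), green (272,168), blue (158,267) and white (38,369). The scene crop has them at (684,281), (669,195), (662,114) and (657,35). All four valves are upright.

```bash
python3 - <<'E'
from h import *
Z={n:np.load(n+'0.npz') for n in('top','scene')}
def ray(n,uv):
    z=Z[n]; r=rot(z['attitude'])@np.array([(uv[0]-z['cx'])/z['fx'],(uv[1]-z['cy'])/z['fy'],1]); return z['origin'],r/np.linalg.norm(r)
def tri(a,b):
    (o1,r1),(o2,r2)=ray('top',a),ray('scene',b)
    s=np.linalg.lstsq(np.stack([r1,-r2],1),o2-o1,rcond=None)[0]; A=o1+s[0]*r1;B=o2+s[1]*r2
    return ((A+B)/2).round(1),np.linalg.norm(A-B).round(1)
for a,b in(((378,61),(684,281)),((272,168),(669,195)),((158,267),(662,114)),((38,369),(657,35))):
    print(tri((a[0]/4+84.6,a[1]/4+144.6),((b[0]-560)/4+324.6,b[1]/4+109.6)))
p=Z['scene']['p'].astype(int); print(p[297,185],p[258,260])
m=np.zeros(p.shape[:2],np.uint8); m[235:325,155:290]=((p.min(2)>150)&(p.max(2)-p.min(2)<60))[235:325,155:290]
m=cv2.erode(m,np.ones((3,3)))
k,l,s,ce=cv2.connectedComponentsWithStats(m); S=[ce[i] for i in range(1,k) if s[i][4]>100]; print(S)
W=cloud(Z['scene'],Z['scene']['d'])
for i in range(1,k):
    if s[i][4]>100: print(np.median(W[l==i],0).round(1))
S=sorted(S,key=lambda x:-x[0])
for a,b in zip(((318.5,209.9),(349,218.5),(379.8,227.1),(410.7,235.9)),S): print(tri(a,b))
E
```

```text
(array([598.4, 167.4, 143.5]), np.float64(0.8))
(array([547.5, 213.8, 143.4]), np.float64(0.5))
(array([501.1, 262.3, 144.8]), np.float64(0.6))
(array([454.5, 312.1, 146.9]), np.float64(0.1))
[203 206 206] [205 208 210]
[array([258.88186813, 257.16758242]), array([234.74934726, 269.47258486]), array([210.16584158, 281.90594059]), array([184.86124402, 295.07416268])]
[ 526.8 -105.3   17.1]
[ 508.1 -171.    17.3]
[ 489.7 -235.9   17.4]
[ 471.8 -301.6   17.5]
(array([ 526.5, -104.7,   17.1]), np.float64(0.6))
(array([ 508.1, -170.3,   16.7]), np.float64(1.2))
(array([ 489.9, -235.6,   17.4]), np.float64(1.1))
(array([ 471.6, -301.2,   16.3]), np.float64(1.0))
```

Both views agree to about 1 mm. Next I move over valve 1 with the fingers' closing line across the row.

Call:
jog_arm(plan=[0.2, -0.15, 0.008, 0, 0, -12, 0.2, -0.15, 0.008, 0, 0, -12, 0.2, -0.15, 0.008, 0, 0, -12, 0.2, -0.15, 0.008, 0, 0, -12, 0.2, -0.15, 0.008, 0, 0, -12, 0.2, -0.15, 0.008, 0, 0, -12, 0.4735, -0.3685, 0.008, 0, 0, -32, 0.4735, -0.3685, 0.008, 0, 0, -32, 0.4735, -0.3685, 0.008, 0, 0, -32, 0.4735, -0.3685, 0.008, 0, 0, -32, 0.4735, -0.3685, 0.008, 0, 0, -32, 0.4735, -0.3685, 0.008, 0, 0, -32, 0.4735, -0.3685, 0.008, 0, 0, -32, 0.4735, -0.3685, 0.008, 0, 0, -32, 0.4735, -0.3685, 0.008, 0, 0, -32, 0.4735, -0.3685, 0.008, 0, 0, -32, 0.4735, -0.3685, 0.008, 0, 0, -32, 0.4735, -0.3685, 0.008, 0, 0, -32, 0.4735, -0.3685, 0.008, 0, 0, -32], claw=0.05)

```text
clock: 2.0
eef_pos: [597.9, 167.8, 190.6]
eef_rot: [3.141, 0.0, 2.355]
wrist_force: [0.1, 0.9, 0.4]
finger_gap: 50.1
finger_force: 0.0
```

```bash
python3 - <<'E'
from h import *
c,p,d=snap('wrist','w1'); s=manip.read_state(); print(s['clock'],s['eef_pos'],s['eef_rot'],s['finger_gap'],c)
W=cloud(c,d)
m=(W[...,2]>110)&(W[...,2]<150)&(d>0)
k,l,st,ce=cv2.connectedComponentsWithStats(m.astype(np.uint8))
for i in range(1,k):
    if st[i][4]>15: Q=W[l==i];print(st[i],ce[i],Q[:,2].max(),Q.mean(0))
E
```

```text
2.05 [598.00632536 167.61228277 190.58223746] [3.14132631e+00 1.79248637e-04 2.35496107e+00] 49.91703656079787 {'fx': 368.9555130779283, 'fy': 368.9555130779283, 'cx': 281.679077312642, 'cy': 205.22250467044935, 'origin': array([544.93133992, 219.795605  , 391.89106774]), 'attitude': array([2.88395947e+00, 4.79685432e-04, 7.84626298e-01])}
[274   0  15  24 313] [281.25559105  10.53674121] 144.0668929935473 [502.65440379 261.58555549 134.9709286 ]
[272 111  14  15 165] [278.36363636 117.88484848] 144.2232164874164 [547.75115352 213.71221524 142.27537827]
[ 467  189   93  141 7604] [526.47869542 266.46699106] 146.683804300801 [755.31597918 267.80235687 136.40006699]
[277 201  14  24 256] [283.44921875 212.94140625] 143.58917803395568 [597.62201049 168.66133632 134.70042341]
[554 371   6   5  16] [557.4375 372.25  ] 144.23678345141195 [843.03580355 230.83571081 142.38055582]
```

View pics/w1.png

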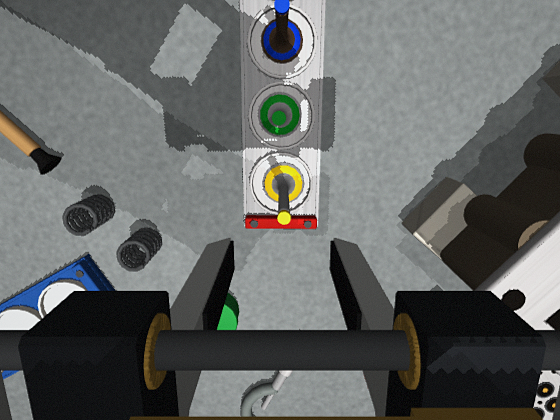

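The wrist view has valve 1's tip at (284,217), centred between the fingertips at u≈233 and 331. Its position agrees with the earlier estimate to within about 1 mm. I descend and grip.

Call:
jog_arm(plan=[0.0004, 0.0003, -0.03, 0, 0, 0, 0.0004, 0.0003, -0.06, 0, 0, 0, 0.0004, 0.0003, -0.09, 0, 0, 0, 0.0004, 0.0003, -0.11, 0, 0, 0, 0.0004, 0.0003, -0.12, 0, 0, 0, 0.0004, 0.0003, -0.125, 0, 0, 0, 0.0004, 0.0003, -0.125, 0, 0, 0, 0.0004, 0.0003, -0.125, 0, 0, 0])

```text
clock: 2.85
eef_pos: [599.2, 167.6, 66.5]
eef_rot: [3.14, 0.001, 2.354]
wrist_force: [-1.1, 0.5, 0.0]
finger_gap: 50.1
finger_force: 0.0
```

Call:
jog_arm(plan=[0, 0, 0, 0, 0, 0, 0, 0, 0, 0, 0, 0, 0, 0, 0, 0, 0, 0, 0, 0, 0, 0, 0, 0, 0, 0, 0, 0, 0, 0, 0, 0, 0, 0, 0, 0, 0, 0, 0, 0, 0, 0, 0, 0, 0, 0, 0, 0], claw=0, force=30)

```text
clock: 3.65
eef_pos: [598.5, 167.4, 65.2]
eef_rot: [-3.141, -0.0, 2.354]
wrist_force: [0.3, -0.9, -0.6]
finger_gap: 8.8
finger_force: 30.0
```

Call:
jog_arm(plan=[0, 0, 0.01, 0, 0, 0, 0, 0, 0.03, 0, 0, 0, 0, 0, 0.055, 0, 0, 0, 0, 0, 0.08, 0, 0, 0, 0, 0, 0.095, 0, 0, 0, 0, 0, 0.1, 0, 0, 0, 0, 0, 0.1, 0, 0, 0])

```text
clock: 4.35
eef_pos: [598.7, 167.4, 165.5]
eef_rot: [3.141, 0.0, 2.354]
wrist_force: [0.3, 0.4, -1.9]
finger_gap: 8.4
finger_force: 30.0
```

Call:
jog_arm(plan=[-0.001, -0.005, 0, 0, 0, -0.6, -0.005, -0.019, 0, 0, 0, -2.4, -0.01, -0.037, 0, 0, 0, -4.8, -0.016, -0.061, 0, 0, 0, -7.8, -0.024, -0.089, 0, 0, 0, -11.4, -0.032, -0.117, 0, 0, 0, -15, -0.039, -0.145, 0, 0, 0, -18.6, -0.047, -0.173, 0, 0, 0, -22.2, -0.054, -0.201, 0, 0, 0, -25.8, -0.063, -0.234, 0, 0, 0, -30, -0.072, -0.267, 0, 0, 0, -34.2, -0.08, -0.295, 0, 0, 0, -37.8, -0.087, -0.323, 0, 0, 0, -41.4, -0.095, -0.351, 0, 0, 0, -45, -0.103, -0.38, 0, 0, 0, -48.6, -0.11, -0.408, 0, 0, 0, -52.2, -0.117, -0.431, 0, 0, 0, -55.2, -0.122, -0.45, 0, 0, 0, -57.6, -0.1255, -0.464, 0, 0, 0, -59.4, -0.1267, -0.4686, 0, 0, 0, -60])

```text
clock: 6.35
eef_pos: [470.8, -302.6, 165.1]
eef_rot: [-3.141, 0.0, 1.303]
wrist_force: [0.6, 0.5, -1.9]
finger_gap: 8.3
finger_force: 30.0
```

```bash
python3 - <<'E'
from h import *
s=manip.read_state(); c,p,d=snap('wrist','w2'); s=manip.read_state(); print(s['clock'],s['eef_pos'],s['eef_rot'],s['finger_gap'],s['finger_force'])
c2,p2,d2=snap('scene','s2')
cv2.imwrite('pics/s2c.png',np.hstack([p[:,:,::-1][::1,140:420],cv2.resize(p2[:,:,::-1][160:340,90:310],(513,420))]))
E
```

```text
6.4 [ 471.05884103 -302.33246932  165.15526807] [-3.14128636e+00  4.25605996e-06  1.30401982e+00] 8.205621777464057 29.99859184026718
```

View pics/s2c.png

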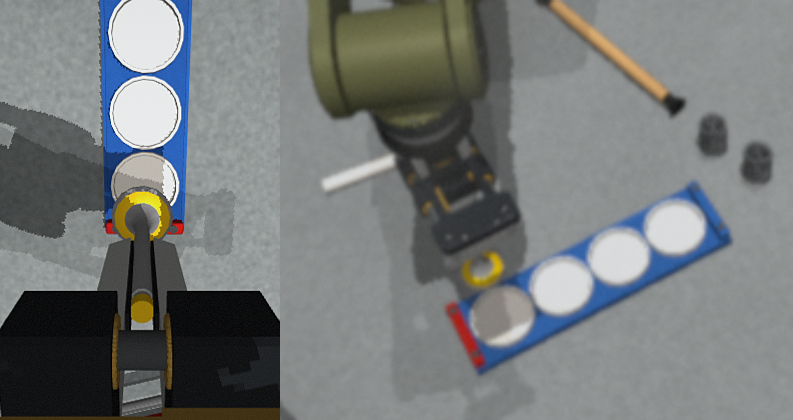

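Valve 1 hangs head-down over cup 1, with its head at (141,215) in the wrist crop and at (482,268) in the scene crop. I check its tilt and height with depth.

```bash
cat >> h.py <<'E'
def head(z,tcp):
    "ring/head points near hanging valve: xy circle fit rel. TCP, below TCP"
    W=cloud(z,z['d']); R=W-np.array(tcp)
    m=(z['d']>0)&(R[...,2]<-25)&(R[...,2]>-60)&(np.hypot(R[...,0],R[...,1])<35)
    Q=R[m]; lo=Q[Q[:,2]<np.percentile(Q[:,2],60)]
    (x,y),r=cv2.minEnclosingCircle(lo[:,:2].astype(np.float32)); return m.sum(),Q.min(0).round(1),Q.max(0).round(1),(round(x,1),round(y,1),round(r,1))
E
python3 - <<'E'
from h import *
print(head(np.load('w2.npz'),[471.05,-302.3,165.15]))
print(head(np.load('s2.npz'),[471.05,-302.3,165.15]))
E
```

```text
(np.int64(2438), array([-23. , -20.6, -51.8]), array([ 20.5,  20.8, -25.1]), (-1.3, -0.8, 21.9))
(np.int64(239), array([-18.5, -21.8, -51.7]), array([ 21.4,  21.3, -25.1]), (-0.7, -0.9, 22.5))
```

Upright and centred. Lowering.

Call:
jog_arm(plan=[0.0007, 0.001, -0.015, 0, 0, 0, 0.0007, 0.001, -0.035, 0, 0, 0, 0.0007, 0.001, -0.055, 0, 0, 0, 0.0007, 0.001, -0.07, 0, 0, 0, 0.0007, 0.001, -0.08, 0, 0, 0, 0.0007, 0.001, -0.087, 0, 0, 0, 0.0007, 0.001, -0.092, 0, 0, 0, 0.0007, 0.001, -0.095, 0, 0, 0, 0.0007, 0.001, -0.097, 0, 0, 0, 0.0007, 0.001, -0.098, 0, 0, 0, 0.0007, 0.001, -0.099, 0, 0, 0, 0.0007, 0.001, -0.0995, 0, 0, 0, 0.0007, 0.001, -0.0995, 0, 0, 0])

```text
clock: 7.75
eef_pos: [472.7, -300.2, 65.9]
eef_rot: [3.141, 0.0, 1.307]
wrist_force: [0.9, -0.1, -1.9]
finger_gap: 9.0
finger_force: 30.0
```

Call:
jog_arm(plan=[0, 0, -0.0003, 0, 0, 0, 0, 0, -0.0006, 0, 0, 0, 0, 0, -0.0006, 0, 0, 0])

```text
clock: 8.05
eef_pos: [472.6, -300.2, 65.2]
eef_rot: [-3.142, 0.0, 1.307]
wrist_force: [0.2, 0.3, -2.0]
finger_gap: 9.0
finger_force: 30.0
```

Call:
jog_arm(plan=[0, 0, -0.0003, 0, 0, 0, 0, 0, -0.0006, 0, 0, 0, 0, 0, -0.0006, 0, 0, 0])

```text
clock: 8.35
eef_pos: [472.8, -300.2, 65.2]
eef_rot: [3.141, 0.0, 1.307]
wrist_force: [-1.5, 1.2, 5.3]
finger_gap: 8.6
finger_force: 30.0
```

Contact at about 5 N. Release, then retract.

Call:
jog_arm(plan=[0, 0, 0, 0, 0, 0, 0, 0, 0, 0, 0, 0, 0, 0, 0, 0, 0, 0, 0, 0, 0, 0, 0, 0, 0, 0, 0, 0, 0, 0], claw=0.04)

```text
clock: 8.85
eef_pos: [472.6, -300.1, 64.6]
eef_rot: [-3.142, -0.0, 1.307]
wrist_force: [0.6, 0.3, -0.4]
finger_gap: 39.6
finger_force: 0.0
```

Call:
jog_arm(plan=[0, 0, 0.01, 0, 0, 0, 0, 0, 0.03, 0, 0, 0, 0, 0, 0.06, 0, 0, 0, 0, 0, 0.09, 0, 0, 0, 0, 0, 0.115, 0, 0, 0, 0, 0, 0.125, 0, 0, 0, 0, 0, 0.125, 0, 0, 0], claw=0.05)

```text
clock: 9.55
eef_pos: [473.0, -300.4, 190.9]
eef_rot: [3.139, 0.001, 1.307]
wrist_force: [-0.2, -0.6, 0.1]
finger_gap: 49.6
finger_force: 0.0
```

```bash
python3 - <<'E'
from h import *
c,p,d=snap('wrist','w3'); s=manip.read_state(); print(s['clock'],s['eef_pos'],s['eef_rot'],s['finger_gap'])
c2,p2,d2=snap('top','t3')
cv2.imwrite('pics/t3c.png',np.hstack([p[:,:,::-1][:,140:420],cv2.resize(p2[:,:,::-1][160:280,290:450],None,fx=3,fy=3)[:360].__class__ and cv2.resize(p2[:,:,::-1][160:280,290:450],(513,420))]))
for n,z in(('w',dict(c,d=d)),('t',dict(c2,d=d2))):
    W=cloud(z,z['d']);m=(W[...,2]>60)&(W[...,2]<148)&(abs(W[...,0]-472)<25)&(abs(W[...,1]+301)<25); print(n,m.sum(),W[m].mean(0) if m.any() else '',W[m].max(0) if m.any() else '')
E
```

```text
9.6 [ 472.56669973 -300.10432838  189.39064926] [3.14148787e+00 2.38324028e-05 1.30706043e+00] 50.28688192184606
w 388 [ 472.10426231 -298.70266574  118.14197409] [ 476.19104995 -296.16982722  144.38625834]
t 103 [ 470.46259599 -296.80817891  111.41777954] [ 475.0856962  -293.81357323  144.11304517]
```

View pics/t3c.png

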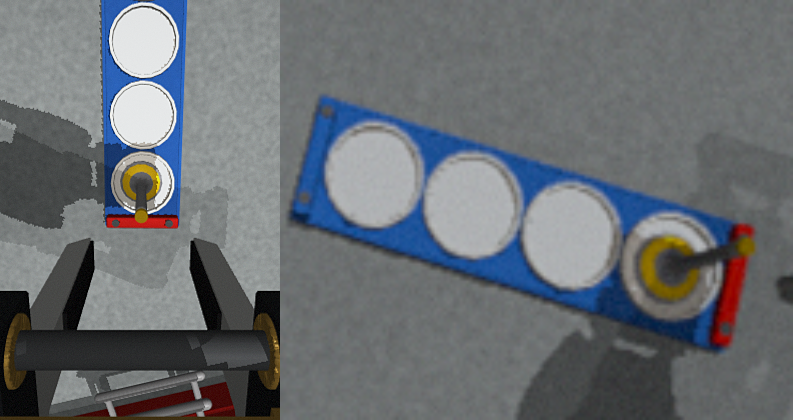

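Valve 1 stands upright and centred in cup 1: its head is at (141,182) and the cup at (143,183) in the wrist crop. Next is valve 2.

Call:
jog_arm(plan=[0.075, 0.514, 0.001, 0, 0, 60, 0.075, 0.514, 0.001, 0, 0, 60, 0.075, 0.514, 0.001, 0, 0, 60, 0.075, 0.514, 0.001, 0, 0, 60, 0.075, 0.514, 0.001, 0, 0, 60, 0.075, 0.514, 0.001, 0, 0, 60, 0.075, 0.514, 0.001, 0, 0, 60, 0.075, 0.514, 0.001, 0, 0, 60, 0.075, 0.514, 0.001, 0, 0, 60, 0.075, 0.514, 0.001, 0, 0, 60, 0.075, 0.514, 0.001, 0, 0, 60, 0.075, 0.514, 0.001, 0, 0, 60, 0.075, 0.514, 0.001, 0, 0, 60, 0.075, 0.514, 0.001, 0, 0, 60, 0.075, 0.514, 0.001, 0, 0, 60])

```text
clock: 11.15
eef_pos: [547.7, 212.7, 190.5]
eef_rot: [-3.141, -0.0, 2.353]
wrist_force: [-0.2, 0.4, -0.5]
finger_gap: 49.9
finger_force: 0.0
```

```bash
cat >> h.py <<'E'
def tipoff(tag):
    c,p,d=snap('wrist',tag); s=manip.read_state(); W=cloud(c,d); R=W-s['eef_pos']
    m=(d>0)&(W[...,2]>138)&(W[...,2]<150)&(np.hypot(R[...,0],R[...,1])<20)
    print(s['clock'],s['eef_pos'].round(1),s['eef_rot'],'tip-tcp',(W[m].mean(0)-s['eef_pos']).round(1),m.sum())
E
python3 -c "from h import *;tipoff('w4')"
```

```text
11.2 [547.8 212.9 190.7] [3.14154701e+00 1.15556959e-04 2.35297227e+00] tip-tcp [ -0.3   1.1 -48.7] 153
```

Call:
jog_arm(plan=[0, 0.0008, -0.03, 0, 0, 0, 0, 0.0008, -0.06, 0, 0, 0, 0, 0.0008, -0.09, 0, 0, 0, 0, 0.0008, -0.11, 0, 0, 0, 0, 0.0008, -0.12, 0, 0, 0, 0, 0.0008, -0.125, 0, 0, 0, 0, 0.0008, -0.125, 0, 0, 0, 0, 0.0008, -0.125, 0, 0, 0])

```text
clock: 12.0
eef_pos: [548.2, 214.7, 66.7]
eef_rot: [3.14, 0.001, 2.354]
wrist_force: [1.0, 0.0, -0.4]
finger_gap: 50.1
finger_force: 0.0
```

Call:
jog_arm(plan=[0, 0, 0, 0, 0, 0, 0, 0, 0, 0, 0, 0, 0, 0, 0, 0, 0, 0, 0, 0, 0, 0, 0, 0, 0, 0, 0, 0, 0, 0, 0, 0, 0, 0, 0, 0, 0, 0, 0, 0, 0, 0, 0, 0, 0, 0, 0, 0], claw=0, force=30)

```text
clock: 12.8
eef_pos: [547.6, 214.6, 65.6]
eef_rot: [-3.142, -0.0, 2.354]
wrist_force: [-0.3, -0.1, -0.7]
finger_gap: 8.7
finger_force: 30.0
```

Call:
jog_arm(plan=[0, 0, 0.01, 0, 0, 0, 0, 0, 0.03, 0, 0, 0, 0, 0, 0.055, 0, 0, 0, 0, 0, 0.08, 0, 0, 0, 0, 0, 0.095, 0, 0, 0, 0, 0, 0.1, 0, 0, 0, 0, 0, 0.1, 0, 0, 0])

```text
clock: 13.5
eef_pos: [547.7, 214.7, 166.2]
eef_rot: [3.141, 0.0, 2.354]
wrist_force: [0.1, -0.5, -2.0]
finger_gap: 8.8
finger_force: 30.0
```

Call:
jog_arm(plan=[0, -0.004, 0, 0, 0, -0.6, -0.002, -0.015, 0, 0, 0, -2.4, -0.003, -0.031, 0, 0, 0, -4.8, -0.005, -0.05, 0, 0, 0, -7.8, -0.007, -0.073, 0, 0, 0, -11.4, -0.01, -0.096, 0, 0, 0, -15, -0.012, -0.119, 0, 0, 0, -18.6, -0.014, -0.142, 0, 0, 0, -22.2, -0.017, -0.166, 0, 0, 0, -25.8, -0.02, -0.193, 0, 0, 0, -30, -0.022, -0.219, 0, 0, 0, -34.2, -0.025, -0.243, 0, 0, 0, -37.8, -0.027, -0.266, 0, 0, 0, -41.4, -0.029, -0.289, 0, 0, 0, -45, -0.032, -0.312, 0, 0, 0, -48.6, -0.034, -0.335, 0, 0, 0, -52.2, -0.036, -0.354, 0, 0, 0, -55.2, -0.037, -0.37, 0, 0, 0, -57.6, -0.039, -0.381, 0, 0, 0, -59.4, -0.039, -0.385, 0, 0, 0, -60])

```text
clock: 15.5
eef_pos: [508.2, -171.4, 165.5]
eef_rot: [-3.141, 0.0, 1.304]
wrist_force: [0.7, -0.6, -1.3]
finger_gap: 8.3
finger_force: 30.0
```

```bash
cat >> h.py <<'E'
def hang(tag):
    c,p,d=snap('wrist',tag); s=manip.read_state(); print(s['clock'],s['eef_pos'].round(1),s['eef_rot'],head(dict(c,d=d),s['eef_pos']))
E
python3 -c "from h import *;hang('w5')"
```

```text
15.55 [ 508.4 -171.3  165.5] [-3.14141936e+00  4.77705626e-05  1.30482048e+00] (np.int64(2410), array([-23.2, -20.5, -52.3]), array([ 20. ,  20.1, -25.1]), (-1.6, -1.5, 21.9))
```

Call:
jog_arm(plan=[0, 0.0005, -0.015, 0, 0, 0, 0, 0.0005, -0.035, 0, 0, 0, 0, 0.0005, -0.055, 0, 0, 0, 0, 0.0005, -0.07, 0, 0, 0, 0, 0.0005, -0.08, 0, 0, 0, 0, 0.0005, -0.087, 0, 0, 0, 0, 0.0005, -0.092, 0, 0, 0, 0, 0.0005, -0.095, 0, 0, 0, 0, 0.0005, -0.097, 0, 0, 0, 0, 0.0005, -0.098, 0, 0, 0, 0, 0.0005, -0.099, 0, 0, 0, 0, 0.0005, -0.0996, 0, 0, 0, 0, 0.0005, -0.1, 0, 0, 0, 0, 0.0005, -0.1002, 0, 0, 0, 0, 0.0005, -0.1002, 0, 0, 0])

```text
clock: 17.05
eef_pos: [508.7, -169.9, 65.6]
eef_rot: [3.141, 0.0, 1.307]
wrist_force: [-0.3, 0.0, -1.2]
finger_gap: 8.2
finger_force: 30.0
```

Call:
jog_arm(plan=[0, 0, -0.0002, 0, 0, 0, 0, 0, -0.0004, 0, 0, 0, 0, 0, -0.0004, 0, 0, 0])

```text
clock: 17.35
eef_pos: [508.8, -169.9, 65.6]
eef_rot: [3.141, 0.0, 1.307]
wrist_force: [-2.7, 1.1, 6.0]
finger_gap: 8.9
finger_force: 30.0
```

Contact again. Release and retract.

Call:
jog_arm(plan=[0, 0, 0, 0, 0, 0, 0, 0, 0, 0, 0, 0, 0, 0, 0, 0, 0, 0, 0, 0, 0, 0, 0, 0, 0, 0, 0, 0, 0, 0], claw=0.04)

```text
clock: 17.85
eef_pos: [508.6, -169.8, 65.0]
eef_rot: [-3.142, -0.0, 1.307]
wrist_force: [-0.9, -0.3, -0.7]
finger_gap: 39.6
finger_force: 0.0
```

Call:
jog_arm(plan=[0, 0, 0.01, 0, 0, 0, 0, 0, 0.03, 0, 0, 0, 0, 0, 0.06, 0, 0, 0, 0, 0, 0.09, 0, 0, 0, 0, 0, 0.115, 0, 0, 0, 0, 0, 0.125, 0, 0, 0, 0, 0, 0.125, 0, 0, 0], claw=0.05)

```text
clock: 18.55
eef_pos: [509.0, -170.0, 191.3]
eef_rot: [3.139, 0.0, 1.307]
wrist_force: [0.2, 1.0, -0.2]
finger_gap: 50.3
finger_force: 0.0
```

```bash
python3 -c "from h import *;tipoff('w6')"
```

```text
18.6 [ 508.6 -169.8  189.8] [3.14148738e+00 5.12675021e-05 1.30710750e+00] tip-tcp [ -1.   -1.  -47.8] 149
```

Valve 2 is standing. Next is valve 3.

Call:
jog_arm(plan=[-0.0075, 0.4325, 0.001, 0, 0, 60, -0.0075, 0.4325, 0.001, 0, 0, 60, -0.0075, 0.4325, 0.001, 0, 0, 60, -0.0075, 0.4325, 0.001, 0, 0, 60, -0.0075, 0.4325, 0.001, 0, 0, 60, -0.0075, 0.4325, 0.001, 0, 0, 60, -0.0075, 0.4325, 0.001, 0, 0, 60, -0.0075, 0.4325, 0.001, 0, 0, 60, -0.0075, 0.4325, 0.001, 0, 0, 60, -0.0075, 0.4325, 0.001, 0, 0, 60, -0.0075, 0.4325, 0.001, 0, 0, 60, -0.0075, 0.4325, 0.001, 0, 0, 60, -0.0075, 0.4325, 0.001, 0, 0, 60, -0.0075, 0.4325, 0.001, 0, 0, 60])

```text
clock: 20.0
eef_pos: [501.4, 261.8, 191.0]
eef_rot: [-3.142, 0.0, 2.353]
wrist_force: [0.7, -0.2, 0.3]
finger_gap: 49.9
finger_force: 0.0
```

```bash
python3 -c "from h import *;tipoff('w7')"
```

```text
20.05 [501.4 261.9 191.1] [3.14145912e+00 8.62870799e-05 2.35312717e+00] tip-tcp [ -0.5   1.5 -49.1] 152
```

Call:
jog_arm(plan=[-0.0002, 0.0006, -0.03, 0, 0, 0, -0.0002, 0.0006, -0.06, 0, 0, 0, -0.0002, 0.0006, -0.09, 0, 0, 0, -0.0002, 0.0006, -0.11, 0, 0, 0, -0.0002, 0.0006, -0.12, 0, 0, 0, -0.0002, 0.0006, -0.125, 0, 0, 0, -0.0002, 0.0006, -0.125, 0, 0, 0, -0.0002, 0.0006, -0.125, 0, 0, 0])

```text
clock: 20.85
eef_pos: [501.5, 263.4, 67.1]
eef_rot: [3.14, 0.001, 2.354]
wrist_force: [0.3, 0.6, -0.2]
finger_gap: 49.6
finger_force: 0.0
```

Call:
jog_arm(plan=[0, 0, 0, 0, 0, 0, 0, 0, 0, 0, 0, 0, 0, 0, 0, 0, 0, 0, 0, 0, 0, 0, 0, 0, 0, 0, 0, 0, 0, 0, 0, 0, 0, 0, 0, 0, 0, 0, 0, 0, 0, 0, 0, 0, 0, 0, 0, 0], claw=0, force=30)

```text
clock: 21.65
eef_pos: [500.9, 263.2, 66.0]
eef_rot: [-3.141, -0.0, 2.354]
wrist_force: [-0.9, -0.3, -1.4]
finger_gap: 8.5
finger_force: 30.0
```

Call:
jog_arm(plan=[0, 0, 0.01, 0, 0, 0, 0, 0, 0.03, 0, 0, 0, 0, 0, 0.055, 0, 0, 0, 0, 0, 0.08, 0, 0, 0, 0, 0, 0.095, 0, 0, 0, 0, 0, 0.1, 0, 0, 0, 0, 0, 0.1, 0, 0, 0])

```text
clock: 22.35
eef_pos: [501.1, 263.3, 166.6]
eef_rot: [3.141, 0.0, 2.354]
wrist_force: [-0.1, -0.4, -1.9]
finger_gap: 8.2
finger_force: 30.0
```

I made a mistake. The second cup from the red end is at (490.3,-235.7), and I put valve 2 at (508,-170), which is cup 3. To mend it, I'll set valve 3 back in its wash cup, then move valve 2 over to cup 2.

Call:
jog_arm(plan=[0, 0, -0.015, 0, 0, 0, 0, 0, -0.04, 0, 0, 0, 0, 0, -0.065, 0, 0, 0, 0, 0, -0.08, 0, 0, 0, 0, 0, -0.089, 0, 0, 0, 0, 0, -0.094, 0, 0, 0, 0, 0, -0.097, 0, 0, 0, 0, 0, -0.0985, 0, 0, 0, 0, 0, -0.0994, 0, 0, 0, 0, 0, -0.0998, 0, 0, 0, 0, 0, -0.0998, 0, 0, 0])

```text
clock: 23.45
eef_pos: [501.1, 263.3, 66.5]
eef_rot: [3.141, 0.0, 2.354]
wrist_force: [-0.2, -0.5, -1.1]
finger_gap: 8.6
finger_force: 30.0
```

Call:
jog_arm(plan=[0, 0, -0.0002, 0, 0, 0, 0, 0, -0.0004, 0, 0, 0, 0, 0, -0.0004, 0, 0, 0])

```text
clock: 23.75
eef_pos: [501.0, 263.3, 66.0]
eef_rot: [3.141, 0.0, 2.354]
wrist_force: [-0.3, 0.1, -0.9]
finger_gap: 8.7
finger_force: 30.0
```

Call:
jog_arm(plan=[0, 0, -0.0003, 0, 0, 0, 0, 0, -0.0005, 0, 0, 0, 0, 0, -0.0005, 0, 0, 0])

```text
clock: 24.05
eef_pos: [501.1, 263.4, 65.9]
eef_rot: [3.141, 0.0, 2.354]
wrist_force: [-1.5, -0.4, 5.5]
finger_gap: 8.7
finger_force: 30.0
```

Call:
jog_arm(plan=[0, 0, 0, 0, 0, 0, 0, 0, 0, 0, 0, 0, 0, 0, 0, 0, 0, 0, 0, 0, 0, 0, 0, 0, 0, 0, 0, 0, 0, 0], claw=0.04)

```text
clock: 24.55
eef_pos: [500.9, 263.2, 65.3]
eef_rot: [-3.141, -0.0, 2.354]
wrist_force: [0.3, -0.3, -0.4]
finger_gap: 39.7
finger_force: 0.0
```

Call:
jog_arm(plan=[0, 0, 0.01, 0, 0, 0, 0, 0, 0.03, 0, 0, 0, 0, 0, 0.06, 0, 0, 0, 0, 0, 0.09, 0, 0, 0, 0, 0, 0.115, 0, 0, 0, 0, 0, 0.125, 0, 0, 0, 0, 0, 0.125, 0, 0, 0], claw=0.05)

```text
clock: 25.25
eef_pos: [501.3, 263.5, 191.6]
eef_rot: [3.139, 0.001, 2.354]
wrist_force: [-0.6, 0.7, -1.0]
finger_gap: 49.9
finger_force: 0.0
```

Call:
jog_arm(plan=[0.0075, -0.4333, 0, 0, 0, -60, 0.0075, -0.4333, 0, 0, 0, -60, 0.0075, -0.4333, 0, 0, 0, -60, 0.0075, -0.4333, 0, 0, 0, -60, 0.0075, -0.4333, 0, 0, 0, -60, 0.0075, -0.4333, 0, 0, 0, -60, 0.0075, -0.4333, 0, 0, 0, -60, 0.0075, -0.4333, 0, 0, 0, -60, 0.0075, -0.4333, 0, 0, 0, -60, 0.0075, -0.4333, 0, 0, 0, -60, 0.0075, -0.4333, 0, 0, 0, -60, 0.0075, -0.4333, 0, 0, 0, -60, 0.0075, -0.4333, 0, 0, 0, -60, 0.0075, -0.4333, 0, 0, 0, -60])

```text
clock: 26.65
eef_pos: [508.6, -169.1, 190.3]
eef_rot: [3.142, -0.0, 1.308]
wrist_force: [0.2, 0.2, -0.5]
finger_gap: 49.7
finger_force: 0.0
```

```bash
python3 -c "from h import *;tipoff('w8');c,p,d=snap('top','t8')"
```

```text
26.7 [ 508.6 -169.3  190.4] [ 3.14150407e+00 -3.84377769e-05  1.30825493e+00] tip-tcp [ -1.1  -1.5 -48.3] 154
```

View pics/t8.png

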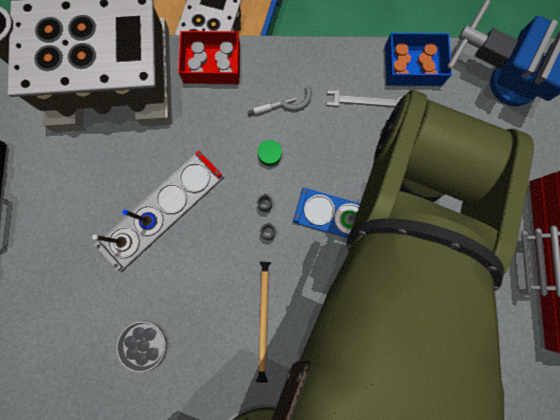

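View pics/w8.png

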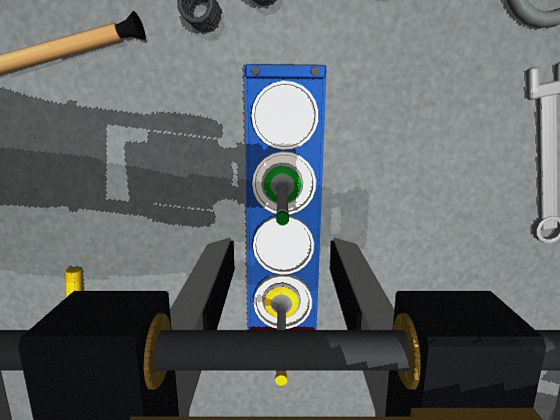

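The pictures confirm it: green stands in cup 3 (wrist 283,185), cup 2 is empty (283,245) and yellow is in cup 1 (281,300). Blue and white stand upright in the wash rack. I regrip valve 2 and shift it one cup towards the red end.

Call:
jog_arm(plan=[0, -0.0007, -0.03, 0, 0, 0, 0, -0.0007, -0.06, 0, 0, 0, 0, -0.0007, -0.09, 0, 0, 0, 0, -0.0007, -0.11, 0, 0, 0, 0, -0.0007, -0.12, 0, 0, 0, 0, -0.0007, -0.125, 0, 0, 0, 0, -0.0007, -0.125, 0, 0, 0, 0, -0.0007, -0.125, 0, 0, 0])

```text
clock: 27.55
eef_pos: [509.0, -170.9, 66.3]
eef_rot: [3.14, 0.0, 1.307]
wrist_force: [-1.4, 0.2, 0.1]
finger_gap: 50.4
finger_force: 0.0
```

Call:
jog_arm(plan=[0, 0, 0, 0, 0, 0, 0, 0, 0, 0, 0, 0, 0, 0, 0, 0, 0, 0, 0, 0, 0, 0, 0, 0, 0, 0, 0, 0, 0, 0, 0, 0, 0, 0, 0, 0, 0, 0, 0, 0, 0, 0, 0, 0, 0, 0, 0, 0], claw=0, force=30)

```text
clock: 28.35
eef_pos: [508.4, -170.8, 65.4]
eef_rot: [-3.142, 0.0, 1.307]
wrist_force: [-0.2, 1.0, 0.4]
finger_gap: 8.4
finger_force: 30.0
```

Call:
jog_arm(plan=[0, 0, 0.01, 0, 0, 0, 0, 0, 0.025, 0, 0, 0, 0, 0, 0.035, 0, 0, 0, 0, 0, 0.04, 0, 0, 0, -0.001, -0.004, 0.04, 0, 0, 0, -0.003, -0.012, 0.04, 0, 0, 0, -0.006, -0.022, 0.04, 0, 0, 0, -0.009, -0.033, 0.04, 0, 0, 0, -0.012, -0.044, 0.04, 0, 0, 0, -0.015, -0.054, 0.04, 0, 0, 0, -0.017, -0.061, 0.04, 0, 0, 0, -0.0182, -0.0655, 0.04, 0, 0, 0, -0.0182, -0.0655, 0.04, 0, 0, 0, -0.0182, -0.0655, 0.04, 0, 0, 0])

```text
clock: 29.75
eef_pos: [490.3, -236.1, 105.3]
eef_rot: [-3.142, -0.0, 1.307]
wrist_force: [-0.1, 0.5, -1.1]
finger_gap: 8.5
finger_force: 30.0
```

Call:
jog_arm(plan=[0, 0, -0.01, 0, 0, 0, 0, 0, -0.02, 0, 0, 0, 0, 0, -0.028, 0, 0, 0, 0, 0, -0.034, 0, 0, 0, 0, 0, -0.037, 0, 0, 0, 0, 0, -0.0385, 0, 0, 0, 0, 0, -0.0393, 0, 0, 0, 0, 0, -0.0398, 0, 0, 0, 0, 0, -0.0398, 0, 0, 0])

```text
clock: 30.65
eef_pos: [490.3, -236.3, 65.7]
eef_rot: [3.141, 0.0, 1.307]
wrist_force: [-0.4, -1.1, -1.6]
finger_gap: 8.3
finger_force: 30.0
```

Call:
jog_arm(plan=[0, 0, -0.0003, 0, 0, 0, 0, 0, -0.0005, 0, 0, 0, 0, 0, -0.0005, 0, 0, 0])

```text
clock: 30.95
eef_pos: [490.4, -236.3, 65.3]
eef_rot: [3.141, 0.0, 1.307]
wrist_force: [-1.1, 1.0, 2.3]
finger_gap: 8.6
finger_force: 30.0
```

Call:
jog_arm(plan=[0, 0, 0, 0, 0, 0, 0, 0, 0, 0, 0, 0, 0, 0, 0, 0, 0, 0, 0, 0, 0, 0, 0, 0, 0, 0, 0, 0, 0, 0], claw=0.04)

```text
clock: 31.45
eef_pos: [490.2, -236.2, 65.0]
eef_rot: [-3.142, 0.0, 1.307]
wrist_force: [0.0, -0.1, 0.5]
finger_gap: 39.6
finger_force: 0.0
```

Call:
jog_arm(plan=[0, 0, 0.01, 0, 0, 0, 0, 0, 0.03, 0, 0, 0, 0, 0, 0.06, 0, 0, 0, 0, 0, 0.09, 0, 0, 0, 0, 0, 0.115, 0, 0, 0, 0, 0, 0.125, 0, 0, 0, 0, 0, 0.125, 0, 0, 0], claw=0.05)

```text
clock: 32.15
eef_pos: [490.6, -236.4, 191.3]
eef_rot: [3.139, 0.001, 1.307]
wrist_force: [-0.2, -0.0, 0.4]
finger_gap: 49.7
finger_force: 0.0
```

Call:
jog_arm(plan=[0.0106, 0.4992, 0.001, 0, 0, 60, 0.0106, 0.4992, 0.001, 0, 0, 60, 0.0106, 0.4992, 0.001, 0, 0, 60, 0.0106, 0.4992, 0.001, 0, 0, 60, 0.0106, 0.4992, 0.001, 0, 0, 60, 0.0106, 0.4992, 0.001, 0, 0, 60, 0.0106, 0.4992, 0.001, 0, 0, 60, 0.0106, 0.4992, 0.001, 0, 0, 60, 0.0106, 0.4992, 0.001, 0, 0, 60, 0.0106, 0.4992, 0.001, 0, 0, 60, 0.0106, 0.4992, 0.001, 0, 0, 60, 0.0106, 0.4992, 0.001, 0, 0, 60, 0.0106, 0.4992, 0.001, 0, 0, 60, 0.0106, 0.4992, 0.001, 0, 0, 60, 0.0106, 0.4992, 0.001, 0, 0, 60])

```text
clock: 33.65
eef_pos: [501.1, 261.9, 191.1]
eef_rot: [-3.142, 0.0, 2.353]
wrist_force: [-0.4, 0.1, 0.0]
finger_gap: 50.1
finger_force: 0.0
```

```bash
python3 -c "from h import *;tipoff('w9')"
```

```text
33.7 [501.1 262.1 191.2] [3.14141655e+00 1.48017031e-04 2.35297284e+00] tip-tcp [ -0.9   0.7 -49.1] 153
```

Call:
jog_arm(plan=[-0.0004, 0.0003, -0.03, 0, 0, 0, -0.0004, 0.0003, -0.06, 0, 0, 0, -0.0004, 0.0003, -0.09, 0, 0, 0, -0.0004, 0.0003, -0.11, 0, 0, 0, -0.0004, 0.0003, -0.12, 0, 0, 0, -0.0004, 0.0003, -0.125, 0, 0, 0, -0.0004, 0.0003, -0.125, 0, 0, 0, -0.0004, 0.0003, -0.125, 0, 0, 0])

```text
clock: 34.5
eef_pos: [501.0, 263.4, 67.1]
eef_rot: [3.14, 0.001, 2.354]
wrist_force: [0.8, -1.0, 1.1]
finger_gap: 50.1
finger_force: 0.0
```

Call:
jog_arm(plan=[0, 0, 0, 0, 0, 0, 0, 0, 0, 0, 0, 0, 0, 0, 0, 0, 0, 0, 0, 0, 0, 0, 0, 0, 0, 0, 0, 0, 0, 0, 0, 0, 0, 0, 0, 0, 0, 0, 0, 0, 0, 0, 0, 0, 0, 0, 0, 0], claw=0, force=30)

```text
clock: 35.3
eef_pos: [500.4, 263.3, 66.0]
eef_rot: [-3.142, -0.0, 2.354]
wrist_force: [-0.4, -0.7, 0.2]
finger_gap: 8.4
finger_force: 30.0
```

Call:
jog_arm(plan=[0, 0, 0.01, 0, 0, 0, 0, 0, 0.03, 0, 0, 0, 0, 0, 0.055, 0, 0, 0, 0, 0, 0.08, 0, 0, 0, 0, 0, 0.095, 0, 0, 0, 0, 0, 0.1, 0, 0, 0, 0, 0, 0.1, 0, 0, 0])

```text
clock: 36.0
eef_pos: [500.5, 263.3, 166.6]
eef_rot: [3.141, 0.0, 2.354]
wrist_force: [0.4, -0.2, -2.5]
finger_gap: 8.6
finger_force: 30.0
```

Call:
jog_arm(plan=[0, -0.004, 0, 0, 0, -0.6, 0, -0.017, 0, 0, 0, -2.4, 0.001, -0.035, 0, 0, 0, -4.8, 0.001, -0.056, 0, 0, 0, -7.8, 0.001, -0.082, 0, 0, 0, -11.4, 0.002, -0.108, 0, 0, 0, -15, 0.002, -0.134, 0, 0, 0, -18.6, 0.003, -0.16, 0, 0, 0, -22.2, 0.003, -0.186, 0, 0, 0, -25.8, 0.004, -0.217, 0, 0, 0, -30, 0.004, -0.247, 0, 0, 0, -34.2, 0.005, -0.273, 0, 0, 0, -37.8, 0.005, -0.299, 0, 0, 0, -41.4, 0.006, -0.325, 0, 0, 0, -45, 0.006, -0.351, 0, 0, 0, -48.6, 0.007, -0.377, 0, 0, 0, -52.2, 0.007, -0.399, 0, 0, 0, -55.2, 0.0075, -0.416, 0, 0, 0, -57.6, 0.0078, -0.429, 0, 0, 0, -59.4, 0.0078, -0.4335, 0, 0, 0, -60])

```text
clock: 38.0
eef_pos: [507.7, -171.5, 165.6]
eef_rot: [-3.141, 0.0, 1.304]
wrist_force: [0.3, 0.1, -1.3]
finger_gap: 8.6
finger_force: 30.0
```

```bash
python3 -c "from h import *;hang('w10')"
```

```text
38.05 [ 507.8 -171.3  165.7] [-3.14088887e+00  4.32730255e-05  1.30461926e+00] (np.int64(2025), array([-20.9, -19.7, -52.7]), array([ 18.2,  18.2, -25.1]), (-1.4, -1.5, 20.0))
```

View pics/w10.png

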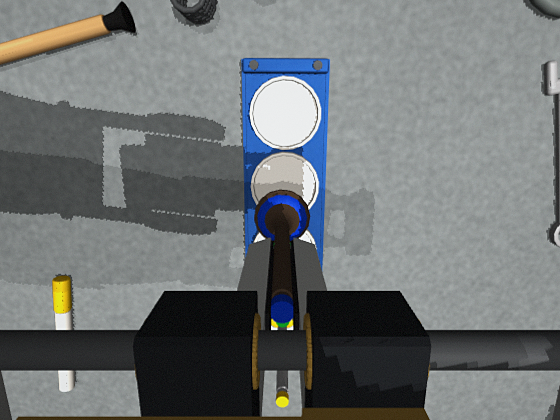

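Valve 3 (blue, head at (282,215)) hangs over cup 3 at (285,185), with only cup 4 (285,113) beyond it. Green and yellow are on the red side. Lowering.

Call:
jog_arm(plan=[0.0003, 0.0003, -0.015, 0, 0, 0, 0.0003, 0.0003, -0.035, 0, 0, 0, 0.0003, 0.0003, -0.055, 0, 0, 0, 0.0003, 0.0003, -0.07, 0, 0, 0, 0.0003, 0.0003, -0.08, 0, 0, 0, 0.0003, 0.0003, -0.087, 0, 0, 0, 0.0003, 0.0003, -0.092, 0, 0, 0, 0.0003, 0.0003, -0.095, 0, 0, 0, 0.0003, 0.0003, -0.097, 0, 0, 0, 0.0003, 0.0003, -0.098, 0, 0, 0, 0.0003, 0.0003, -0.099, 0, 0, 0, 0.0003, 0.0003, -0.0996, 0, 0, 0, 0.0003, 0.0003, -0.1, 0, 0, 0, 0.0003, 0.0003, -0.1002, 0, 0, 0, 0.0003, 0.0003, -0.1002, 0, 0, 0])

```text
clock: 39.55
eef_pos: [508.6, -170.0, 66.0]
eef_rot: [3.141, 0.0, 1.307]
wrist_force: [-0.2, -0.5, 0.9]
finger_gap: 8.3
finger_force: 30.0
```

Call:
jog_arm(plan=[0, 0, -0.0002, 0, 0, 0, 0, 0, -0.0004, 0, 0, 0, 0, 0, -0.0004, 0, 0, 0])

```text
clock: 39.85
eef_pos: [508.7, -170.0, 66.0]
eef_rot: [3.141, 0.0, 1.307]
wrist_force: [-1.6, 0.6, 5.7]
finger_gap: 8.4
finger_force: 30.0
```

Call:
jog_arm(plan=[0, 0, 0, 0, 0, 0, 0, 0, 0, 0, 0, 0, 0, 0, 0, 0, 0, 0, 0, 0, 0, 0, 0, 0, 0, 0, 0, 0, 0, 0], claw=0.04)

```text
clock: 40.35
eef_pos: [508.5, -170.0, 65.4]
eef_rot: [-3.141, -0.0, 1.307]
wrist_force: [-0.5, -0.1, -0.0]
finger_gap: 40.0
finger_force: 0.0
```

Call:
jog_arm(plan=[0, 0, 0.01, 0, 0, 0, 0, 0, 0.03, 0, 0, 0, 0, 0, 0.06, 0, 0, 0, 0, 0, 0.09, 0, 0, 0, 0, 0, 0.115, 0, 0, 0, 0, 0, 0.125, 0, 0, 0, 0, 0, 0.125, 0, 0, 0], claw=0.05)

```text
clock: 41.05
eef_pos: [508.9, -170.1, 191.7]
eef_rot: [3.139, 0.0, 1.307]
wrist_force: [0.5, -0.1, -0.4]
finger_gap: 50.1
finger_force: 0.0
```

Call:
jog_arm(plan=[-0.054, 0.4827, 0.001, 0, 0, 60, -0.054, 0.4827, 0.001, 0, 0, 60, -0.054, 0.4827, 0.001, 0, 0, 60, -0.054, 0.4827, 0.001, 0, 0, 60, -0.054, 0.4827, 0.001, 0, 0, 60, -0.054, 0.4827, 0.001, 0, 0, 60, -0.054, 0.4827, 0.001, 0, 0, 60, -0.054, 0.4827, 0.001, 0, 0, 60, -0.054, 0.4827, 0.001, 0, 0, 60, -0.054, 0.4827, 0.001, 0, 0, 60, -0.054, 0.4827, 0.001, 0, 0, 60, -0.054, 0.4827, 0.001, 0, 0, 60, -0.054, 0.4827, 0.001, 0, 0, 60, -0.054, 0.4827, 0.001, 0, 0, 60, -0.054, 0.4827, 0.001, 0, 0, 60])

```text
clock: 42.55
eef_pos: [454.8, 311.9, 191.5]
eef_rot: [3.142, 0.0, 2.353]
wrist_force: [-0.8, 0.1, 0.4]
finger_gap: 49.9
finger_force: 0.0
```

```bash
python3 -c "from h import *;tipoff('w11')"
```

```text
42.6 [454.8 312.1 191.5] [3.14149732e+00 4.46121069e-05 2.35320944e+00] tip-tcp [ -0.4   1.6 -49.5] 151
```

Call:
jog_arm(plan=[0, 0.0006, -0.03, 0, 0, 0, 0, 0.0006, -0.06, 0, 0, 0, 0, 0.0006, -0.09, 0, 0, 0, 0, 0.0006, -0.11, 0, 0, 0, 0, 0.0006, -0.12, 0, 0, 0, 0, 0.0006, -0.125, 0, 0, 0, 0, 0.0006, -0.125, 0, 0, 0, 0, 0.0006, -0.125, 0, 0, 0])

```text
clock: 43.4
eef_pos: [455.0, 313.6, 67.4]
eef_rot: [3.14, 0.0, 2.354]
wrist_force: [-0.2, -0.1, 0.3]
finger_gap: 49.7
finger_force: 0.0
```

Call:
jog_arm(plan=[0, 0, 0, 0, 0, 0, 0, 0, 0, 0, 0, 0, 0, 0, 0, 0, 0, 0, 0, 0, 0, 0, 0, 0, 0, 0, 0, 0, 0, 0, 0, 0, 0, 0, 0, 0, 0, 0, 0, 0, 0, 0, 0, 0, 0, 0, 0, 0], claw=0, force=30)

```text
clock: 44.2
eef_pos: [454.4, 313.3, 66.3]
eef_rot: [-3.141, -0.0, 2.354]
wrist_force: [0.1, 0.6, -1.1]
finger_gap: 8.4
finger_force: 30.0
```

Call:
jog_arm(plan=[0, 0, 0.01, 0, 0, 0, 0, 0, 0.03, 0, 0, 0, 0, 0, 0.055, 0, 0, 0, 0, 0, 0.08, 0, 0, 0, 0, 0, 0.095, 0, 0, 0, 0, 0, 0.1, 0, 0, 0, 0, 0, 0.1, 0, 0, 0])

```text
clock: 44.9
eef_pos: [454.7, 313.4, 167.1]
eef_rot: [3.141, 0.0, 2.354]
wrist_force: [0.0, -1.1, -1.5]
finger_gap: 8.6
finger_force: 30.0
```

Call:
jog_arm(plan=[0.001, -0.004, 0, 0, 0, -0.6, 0.003, -0.017, 0, 0, 0, -2.4, 0.006, -0.033, 0, 0, 0, -4.8, 0.009, -0.054, 0, 0, 0, -7.8, 0.014, -0.079, 0, 0, 0, -11.4, 0.018, -0.105, 0, 0, 0, -15, 0.022, -0.13, 0, 0, 0, -18.6, 0.027, -0.155, 0, 0, 0, -22.2, 0.031, -0.18, 0, 0, 0, -25.8, 0.036, -0.209, 0, 0, 0, -30, 0.041, -0.238, 0, 0, 0, -34.2, 0.045, -0.264, 0, 0, 0, -37.8, 0.05, -0.289, 0, 0, 0, -41.4, 0.054, -0.314, 0, 0, 0, -45, 0.058, -0.339, 0, 0, 0, -48.6, 0.063, -0.364, 0, 0, 0, -52.2, 0.066, -0.385, 0, 0, 0, -55.2, 0.069, -0.402, 0, 0, 0, -57.6, 0.0715, -0.414, 0, 0, 0, -59.4, 0.0722, -0.4184, 0, 0, 0, -60])

```text
clock: 46.9
eef_pos: [526.4, -106.5, 166.2]
eef_rot: [-3.141, 0.0, 1.304]
wrist_force: [-0.1, 1.5, -1.8]
finger_gap: 8.4
finger_force: 30.0
```

```bash
python3 -c "from h import *;hang('w12')"
```

```text
46.95 [ 526.5 -106.3  166.2] [-3.14122005e+00  1.25515471e-04  1.30423782e+00] (np.int64(2037), array([-21. , -20.3, -53.4]), array([ 18.6,  18.9, -25. ]), (-1.1, -0.9, 20.0))
```

Call:
jog_arm(plan=[0, 0.0003, -0.015, 0, 0, 0, 0, 0.0003, -0.035, 0, 0, 0, 0, 0.0003, -0.055, 0, 0, 0, 0, 0.0003, -0.07, 0, 0, 0, 0, 0.0003, -0.08, 0, 0, 0, 0, 0.0003, -0.087, 0, 0, 0, 0, 0.0003, -0.092, 0, 0, 0, 0, 0.0003, -0.095, 0, 0, 0, 0, 0.0003, -0.097, 0, 0, 0, 0, 0.0003, -0.098, 0, 0, 0, 0, 0.0003, -0.099, 0, 0, 0, 0, 0.0003, -0.0996, 0, 0, 0, 0, 0.0003, -0.1, 0, 0, 0, 0, 0.0003, -0.1002, 0, 0, 0, 0, 0.0003, -0.1002, 0, 0, 0])

```text
clock: 48.45
eef_pos: [526.8, -104.8, 66.3]
eef_rot: [3.141, 0.0, 1.307]
wrist_force: [0.1, 0.4, -0.7]
finger_gap: 8.5
finger_force: 30.0
```

Call:
jog_arm(plan=[0, 0, -0.0002, 0, 0, 0, 0, 0, -0.0004, 0, 0, 0, 0, 0, -0.0004, 0, 0, 0])

```text
clock: 48.75
eef_pos: [526.9, -104.8, 66.3]
eef_rot: [3.141, 0.0, 1.307]
wrist_force: [-2.8, 0.2, 5.6]
finger_gap: 8.7
finger_force: 30.0
```

Release, rise, and swing away for a clear final look.

Call:
jog_arm(plan=[0, 0, 0, 0, 0, 0, 0, 0, 0, 0, 0, 0, 0, 0, 0, 0, 0, 0, 0, 0, 0, 0, 0, 0, 0, 0, 0, 0, 0, 0], claw=0.04)

```text
clock: 49.25
eef_pos: [526.7, -104.7, 65.8]
eef_rot: [-3.142, -0.0, 1.307]
wrist_force: [0.1, -0.2, 0.4]
finger_gap: 39.7
finger_force: 0.0
```

Call:
jog_arm(plan=[0, 0, 0.01, 0, 0, 0, 0, 0, 0.03, 0, 0, 0, 0, 0, 0.06, 0, 0, 0, 0, 0, 0.09, 0, 0, 0, 0, 0, 0.12, 0, 0, 0, 0, 0, 0.14, 0, 0, 0, -0.05, 0.4, 0.15, 0, 0, 30, -0.05, 0.4, 0.15, 0, 0, 30, -0.05, 0.4, 0.15, 0, 0, 30, -0.05, 0.4, 0.15, 0, 0, 30, -0.05, 0.4, 0.15, 0, 0, 30, -0.05, 0.4, 0.15, 0, 0, 30, -0.05, 0.4, 0.15, 0, 0, 30, -0.05, 0.4, 0.15, 0, 0, 30, -0.05, 0.4, 0.15, 0, 0, 30, -0.05, 0.4, 0.15, 0, 0, 30])

```text
clock: 50.85
eef_pos: [476.3, 296.1, 216.2]
eef_rot: [3.142, 0.0, 1.833]
wrist_force: [-0.3, -0.1, -0.3]
finger_gap: 39.7
finger_force: 0.0
```

```bash
python3 - <<'E'
from h import *
c,p,d=snap('top','t13');c2,p2,d2=snap('scene','s13')
cv2.imwrite('pics/fin.png',np.hstack([cv2.resize(x[:,:,::-1],(400,400)) for x in(p[150:280,290:450],p2[200:330,150:300])]))
for z in(dict(c,d=d),dict(c2,d=d2)):
    W=cloud(z,z['d'])
    for x,y in((471.8,-301),(490.3,-235.7),(508,-170.3),(526.7,-105)):
        r=np.hypot(W[...,0]-x,W[...,1]-y)<25
        a=r&(W[...,2]>130)&(W[...,2]<155);b=r&(W[...,2]>45)&(W[...,2]<70); print(W[a].mean(0).round(1),W[a][:,2].max().round(1),W[b].mean(0).round(1))
E
```

```text
[ 471.  -298.4  139.8] 144.6 [ 469.9 -296.    56.7]
[ 488.5 -234.4  139.9] 144.7 [ 487.6 -232.1   57.9]
[ 506.9 -169.5  140.4] 144.8 [ 504.6 -167.2   57.5]
[ 524.9 -103.8  141.3] 144.3 [ 523.1 -102.    56.7]
[ 472.4 -301.1  142.1] 149.1 [ 474.  -301.3   55.8]
[ 490.8 -237.5  141.4] 151.7 [ 491.8 -237.4   57.2]
[ 507.5 -171.5  140.8] 148.1 [ 509.6 -172.4   56.1]
[ 526.3 -106.1  140.3] 149.5 [ 527.2 -107.4   58.1]
```

View pics/fin.png

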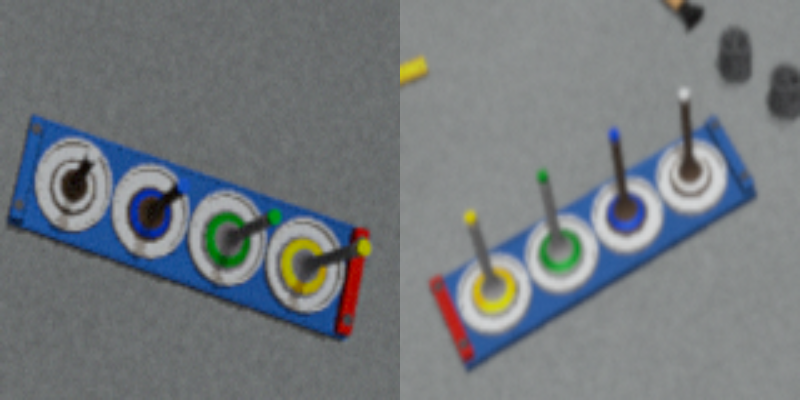

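From the red end, yellow (303,263), green (229,237), blue (151,210) and white (74,183) stand upright and flat in cups 1 to 4. The arm is clear of everything.

```bash
python3 -c "from h import *;print(manip.sign_off())"
```

```text
the job is handed in; nothing more can be done
None
```

All four valves stand upright in cups 1 to 4 of the build rack in the right order (yellow, green, blue, white from the red end); valve 2 first went into cup 3 by mistake and was moved to cup 2, and the job was handed in at about 51 s.

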